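# Press the pellet die in the ratchet lever press

### The job

Stand the steel pellet die upright in the nest of the hand press's pulled-out shuttle and slide the shuttle fully home under the ram. Then take the lever's grip bar and pump it in slow full strokes, one ratchet tooth each, until the down-stroke takes a firm push of about 10 N at the grip, and stop there: two teeth more would crush the pellet in the die. Let the lever come back up, let go, and leave the other things on the bench as they are.

Things in the scene. Friction and masses are not known exactly. Their poses are not given: they have to be found in the camera images.
- press: Green fixed hand press, 240 mm deep, 124 wide, 286 high. Origin on the bench under the ram; +x from its open front to the column at the back. Head over the nest's home: front face at x -20 mm, y -30 to 32 mm, underside at z 147 mm; only the lever and its shaft lie farther to -y. The ram's foot starts 6 to 27 mm above the top of a die standing in the nest at home; how high is not reported.
- shuttle (a joint): Shuttle (aluminium slide, 56 mm wide, in the press's base), in m: 0 = fully home, nest under the ram, hard stop; 0.11 = pulled out to the front, about its start. Moves along the press's x axis with about 2 N of friction and stays where it is left.
- shuttle_handle (a point): Point on the shuttle's black upright pull plate, 52 mm above the bench. The plate is 8 mm thick along the press's x and 40 mm wide across, its top edge 61 mm above the bench, free from 33 mm up. It stands 115 mm in front of the nest's centre and moves with it.
- nest: Round steel nest on the shuttle, 52 mm outside and 42 mm inside diameter, 10 mm high. Origin at the centre of its underside, 32.5 mm above the bench; its flat floor is 4 mm above the origin, its rim 10 mm.
- die_mid (a point): Pellet die: closed upright steel cylinder, 36 mm diameter, 40 mm high, with a plunger head of 24 mm diameter on top, 52 mm high in all, 0.24 to 0.38 kg. The point is on its axis, 20 mm above its underside; z is its axis, upward. It starts on the bench left of the press and fits the nest with 3 mm play all round.
- lever (a joint): Press lever, rad: 0 = raised rest on its stop (a light spring brings it back), 0.40 = lower stop. A full stroke goes down to 0.36-0.40 and back to 0, about 1 s each way, and lowers the ram one 7 mm tooth; it is caught past 0.34. Push at the lower end of a full stroke: 3 to 4 N while the ram is free, then on the die 5, 9, 13 and 17 N in turn: right after the 9 or the 13, crushed at the 17.
- lever_grip (a point): Centre of the lever's black rubber grip: a horizontal round bar, 18 mm diameter, 66 mm long, parallel to the press's y axis, 252 mm above the bench when raised. It swings on a circle of 170 mm radius about point lever_axis and sinks about 67 mm from rest to the lower stop.
- lever_axis (a point): Point on the lever's hinge axis (horizontal, parallel to the press's y) abreast of the grip's centre, 220 mm above the bench. The raised lever runs from here to the press's -x and 0.19 rad upward; pushed down by q rad it points 0.19 - q rad upward.
- amber_bottle: Small amber reagent bottle with a red cap, 48 mm diameter, 90 mm high, origin under its centre. Bystander.
- bench_timer: Flat white timer, 65 x 70 x 18 mm, origin under its centre. Bystander.
- tape_roll: Roll of masking tape lying flat, 96 mm diameter, 25 mm high, origin under its centre. Bystander.

How it is judged:
By the outcome, as a careful person would: the job done as asked, in the order asked, and still so for the second after the job is handed in, with the robot touching nothing.
It also fails if it takes over 72 s, if anything falls off the work surface, if the arm or the gripper's body presses on something with over 40 N, if the wrist force passes 120 N, or if a joint passes its speed limit or range.

### The arm

A 6-joint arm with a two-finger parallel gripper is mounted at the origin on a cart in front of the work surface, level with it; the furniture and walls round the work are solid. World frame = base frame: x ahead of the robot, y to its left, z up, the work surface at z = 0. Lengths are in m, angles in degrees, forces in N, time in s.
With the tool pointing down it reaches from about 0.4 to 0.825 m from the base axis. Payload 7 kg.
Tool frame: the origin (TCP) lies on the centre line of the jaws, within the pads' length; the fingertips stand 19 mm ahead of it and the grasp point (between the pads) is the TCP; z points along the fingers, y is the line along which they close (so a half turn about z gives the same grasp; the last joint's range is limited). The gripper opens to 88 mm and grips with 3 to 60 N. Pads are 19 mm wide; open, the fingers measure 130 mm over their backs; the gripper's body (78 mm by 193 mm) begins 47 mm behind the grasp point.
Start: joints at [-57.92, 20.546, 0.682, 0, -70.136, -16.507], TCP at [0.181, -0.65, 0.246] pointing down, gripper open.
Joint ranges: [-176.03, 176.03], [-82.01, 121.73], [-58.28, 71.71], [-173.87, 95.51], [-174.79, -0.11], [-173.66, 173.66]. Speed limits (degrees/s): [136.94, 136.94, 172.46, 180, 180, 180].

### API

Orientations are given as [roll, pitch, yaw] about the fixed x, y, z axes, in that order (R = Rz(yaw) Ry(pitch) Rx(roll)).
In Python, from plant import * gives the robot as it stands. The module is installed in compiled form; this text tells all that it offers.
- The arm moves only by the tool play_rows, never from a script. Its argument "deltas" is a list of rows, each a list of 6 numbers: the shift along the world's x, y, z scaled (see below), then the turn, a rotation vector about the world's x, y, z scaled (see below). A call has 1 to 10 rows; each row shifts and turns the commanded pose from where the row before left it; what a row does not reach is not made up. The controller multiplies each number of a shift by 800 mm and each number of a turn by 180 degrees. A row lasts 1/10 s, in which the tool goes at most 50 mm and 8.59 degrees, less where a joint would pass 70% of its speed; a pose out of reach is approached as far as the arm can. A call with a number of a shift or a turn outside -1 to 1 is refused whole. A call with a gripper value outside its range is refused whole. "gripper" is the gripper command: -1 is shut, 1 is fully open, values between are in proportion, set as the call begins (left out, the last holds). The fingers move at their own pace and stop on an object; the grip force is fixed at half the most. Time passes only in rows, so rows that do not move let the fingers close. It gives the time, the measured TCP pose, the force, the opening and the grip force at its end, in the units of the state.
- get_obs(): the state, without advancing time (a new reading comes with each control period).
- snapshot(name): name is "scene" or "top" or "wrist"; returns (picture, depth): 480x640x3 uint8, blue, green, red; 480x640 float32, m along the optical axis (not along the pixel's ray), 0 where there is no reading.
- camera_model(name): a dict with "fx", "fy", "cx", "cy" (pixels), "world_to_cam" (4x4, takes a point from world to camera coordinates). Camera axes: x right, y down, z forward; pixel columns grow to the right and rows downward; lengths in m; the calibration is good to about 2 mm. The wrist camera is an equidistant fisheye: a pixel r from the principal point sees the ray r / f radians off the axis. A picture is of the moment at which its call begins: read the wrist's pose just before it. camera_model takes no time and is no camera call; for the wrist camera it gives the pose at the moment of the call.
- close_job(): hands the job in; it is judged then, once.
The state is a dict: "clock": time; "joint_pos": joint angles; "qvel": joint speeds; "tau": joint torques, N m; "tool_pos": TCP position; "orientation": TCP orientation; "force": force on the tool from outside, world axes, zero at the start; "moment": the same for the moment, N m; "opening": finger opening in m; "gripper_force": force on a finger pad.
Only numpy, scipy, OpenCV 4.12 (cv2) and the standard library are available. Lean on these libraries where they do the work, as an engineer would, in place of code of your own. Each camera call takes 0.05 s, during which the arm holds its last target. There are 200 camera calls.

## Working session

There is one attempt and no reset: what is moved stays moved. The work goes in short steps, Python scripts to look and compute and a tool call to move; the robot and the scene stay as the last step left them, time stands still between calls to the robot, and variables do not carry over. Pictures are saved under pics/ and viewed, at most 10 in all, crops included, and the job is handed in when it is done.

Besides the shell and the picture viewer there is one more tool, called after "Call:" as a command line: name --pt "numbers of a row" for each row, then --argument value for the rest. play_rows: Moves the arm, as the interface text tells. Its arguments: {"type":"object","properties":{"deltas":{"type":"array","items":{"type":"array","items":{"type":"number","minimum":-1,"maximum":1}}},"gripper":{"type":"number"}},"required":["deltas"]}

```bash
mkdir -p pics; cat > h.py <<'E'
from plant import *
import numpy as np, cv2
def cloud(n):
    m=camera_model(n); p,d=snapshot(n)
    v,u=np.mgrid[0:480,0:640]
    P=np.stack([(u-m['cx'])/m['fx']*d,(v-m['cy'])/m['fy']*d,d,np.ones_like(d)],-1)
    W=P@np.linalg.inv(np.array(m['world_to_cam'])).T
    return p,d,W[...,:3]
E
python3 - <<'E'
from h import *
print(get_obs())
for n in("scene","top"):
    p,d,W=cloud(n); cv2.imwrite(f"pics/{n}0.png",p); np.savez(f"{n}0.npz",p=p,d=d,W=W)
    m=camera_model(n); print(n,m['fx'],np.linalg.inv(m['world_to_cam']).round(3))
E
```

```text
{'clock': 0.0, 'joint_pos': array([-5.79198738e+01,  2.05904216e+01,  6.33499266e-01, -2.08741929e-02,
       -7.01347565e+01, -1.65067446e+01]), 'qvel': array([ 0.0343691 , -0.00662357,  0.08174509, -0.07208863,  0.03002628,
       -0.06687308]), 'tau': array([-5.36384887e-04, -5.82721031e+01,  2.93068510e+01,  6.99753553e+00,
        6.93037538e-03, -1.14324419e-04]), 'tool_pos': array([ 0.18107548, -0.64978399,  0.24462964]), 'orientation': array([ 1.79906524e+02, -7.23682882e-03, -1.64433721e+02]), 'force': array([-0.08599134, -0.99569845,  0.23346577]), 'moment': array([ 0.01050931, -0.03557493, -0.01398891]), 'gripper_force': 0.0, 'opening': 0.08748948589857752}
scene 543.9503128225521 [[-0.619 -0.433  0.655 -0.237]
 [-0.785  0.326 -0.526  0.706]
 [ 0.014 -0.841 -0.542  0.838]
 [ 0.     0.     0.     1.   ]]
top 605.7523824587881 [[-0.028 -0.996  0.087  0.475]
 [-1.     0.028  0.005  0.015]
 [-0.007 -0.087 -0.996  1.527]
 [ 0.     0.     0.     1.   ]]
```

View pics/top0.png

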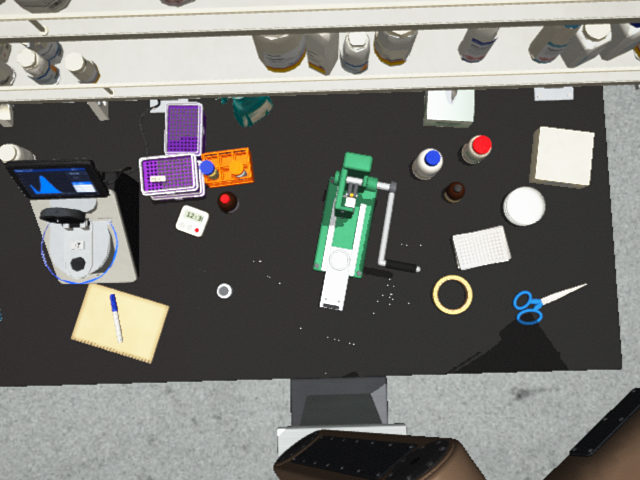

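View pics/scene0.png

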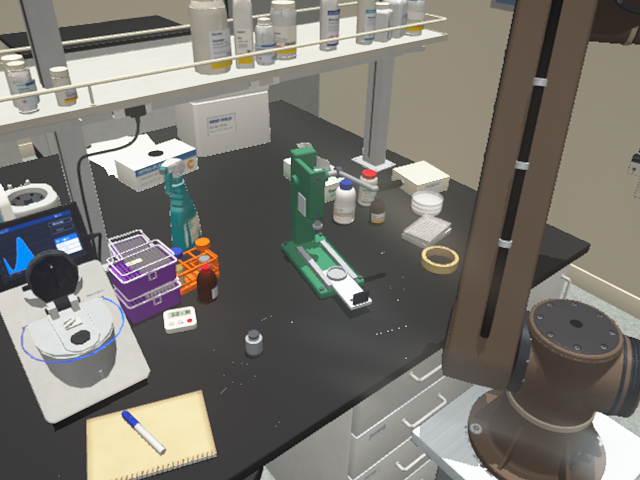

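The top view shows the die at (224,291), the nest ring at (340,260), the pull plate near (333,303), the lever grip bar from (386,263) to (418,268), and the green press around (345,220). The scene view shows the die upright at (254,343).

```bash
python3 - <<'E'
from h import *
t=np.load("top0.npz"); p,W=t['p'],t['W']; m=camera_model("top"); C=np.linalg.inv(m['world_to_cam'])
def ray(u,v,z):
    r=C[:3,:3]@np.array([(u-m['cx'])/m['fx'],(v-m['cy'])/m['fy'],1]); o=C[:3,3]; return (o+r*(z-o[2])/r[2]).round(4)
def reg(u0,u1,v0,v1,z0,z1,name):
    w=W[v0:v1,u0:u1]; k=(w[...,2]>z0)&(w[...,2]<z1); q=w[k]
    vv,uu=np.nonzero(k); 
    (c,s,a)=cv2.minAreaRect(q[:,:2].astype(np.float32)*1000)
    print(name,k.sum(),'med z',np.median(q[:,2]).round(4),'mean',q.mean(0).round(4),'rect',np.round(c,1),np.round(s,1),round(a,1),'px',uu.mean()+u0,vv.mean()+v0)
    return q
reg(210,240,278,305,.03,.07,'die'); reg(210,240,278,305,.045,.07,'plunger')
g=reg(380,425,255,280,.2,.3,'leverarea')
k=(p.max(2)<60)
v,u=np.nonzero(k[255:280,380:425]&(W[255:280,380:425,2]>.2)); q=W[v+255,u+380]
print('grip',len(q),q.mean(0)); d=q[:,:2]-q[:,:2].mean(0); U,S,V=np.linalg.svd(d); t_=d@V[0]; print(V[0],np.degrees(np.arctan2(V[0][1],V[0][0])),t_.min(),t_.max(),q.min(0),q.max(0))
# white slide
w=W[240:315,310:365]; sl=p[240:315,310:365].min(2)>110
reg(310,365,268,300,.025,.045,'slide'); 
# plate
reg(310,350,290,315,.05,.08,'plate')
# nest rim
reg(320,362,243,280,.0385,.06,'nestrim')
# head/base green
hsv=cv2.cvtColor(p,cv2.COLOR_BGR2HSV); gm=(hsv[...,0]>60)&(hsv[...,0]<90)&(hsv[...,1]>120)
gm[:, :300]=0; gm[:,400:]=0; gm[:140]=0
q=W[gm]; print('green z hist',np.histogram(q[:,2],bins=np.arange(-.01,.31,.02)))
for lo,hi in((.01,.05),(.13,.22),(.27,.30)):
    s=q[(q[:,2]>lo)&(q[:,2]<hi)]; 
    if len(s)>5: print(lo,len(s),np.median(s[:,2]),cv2.minAreaRect(s[:,:2].astype(np.float32)*1000))
cv2.imwrite("pics/topcrop.png",cv2.resize(p[140:320,290:430],None,fx=4,fy=4)[:720,:560][120:])
E
```

```text
die 172 med z 0.0445 mean [0.4908 0.274  0.0452] rect [491.1 275. ] [34.  34.2] 16.7 px 223.88372093023256 290.81976744186045
plunger 83 med z 0.0514 mean [0.4906 0.2757 0.0514] rect [491.9 275.9] [26.8 28.7] 66.2 px 222.72289156626505 290.90361445783134
leverarea 336 med z 0.2594 mean [ 0.5318 -0.1292  0.2594] rect [ 531.7 -130.1] [86.7 23.8] 71.1 px 398.3154761904762 265.1577380952381
grip 258 [ 0.5291368  -0.13151745  0.27955702]
[ 0.11422666 -0.99345472] -83.44097824058441 -0.15187038996555183 0.03349621317201062 [ 0.47518291 -0.16496688  0.24882128] [0.54362092 0.01514995 1.52679889]
slide 809 med z 0.0332 mean [ 5.042e-01 -5.000e-04  3.340e-02] rect [501.2  -7.7] [109.   76.5] 88.4 px 336.0766378244747 282.2459826946848
plate 53 med z 0.0622 mean [0.447  0.0148 0.062 ] rect [446.9  15. ] [37.2  7.7] 78.3 px 330.52830188679246 306.0377358490566
nestrim 336 med z 0.0411 mean [ 0.5613 -0.0108  0.0418] rect [558.5 -10.5] [90.9 83.7] 88.3 px 339.6517857142857 258.76190476190476
green z hist (array([   4, 2037,   32,    8,    6,    6,    0,    1,   13,   15,   21,
         97,  260,   62,  752]), array([-0.01,  0.01,  0.03,  0.05,  0.07,  0.09,  0.11,  0.13,  0.15,
        0.17,  0.19,  0.21,  0.23,  0.25,  0.27,  0.29]))
0.01 2069 0.022615429155172118 ((642.3212280273438, -26.870574951171875), (123.27095031738281, 239.13206481933594), 77.89264678955078)
0.13 71 0.1951265478572377 ((678.3529052734375, -34.948036193847656), (79.1815185546875, 70.16105651855469), 71.96617126464844)
0.27 786 0.2834896934824339 ((706.4190063476562, -38.46427917480469), (59.323150634765625, 123.46522521972656), 75.58649444580078)
```

View pics/topcrop.png

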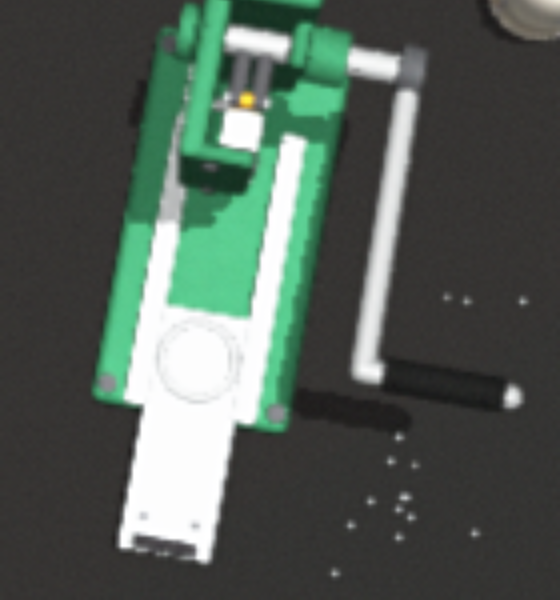

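The crop shows the nest ring centred at crop (197,361), which is top pixel (339.2,260.2). The pull plate is at crop (165,545), and the grip bar runs from crop (386,375) to (512,397).

```bash
python3 - <<'E'
from h import *
t=np.load("top0.npz"); p,W=t['p'],t['W']; m=camera_model("top"); C=np.linalg.inv(m['world_to_cam'])
def ray(u,v,z):
    r=C[:3,:3]@np.array([(u-m['cx'])/m['fx'],(v-m['cy'])/m['fy'],1]); o=C[:3,3]; return (o+r*(z-o[2])/r[2]).round(4)
print('nest',ray(339.2,260.2,.0425),'die top',ray(222.9+1,290.9,.046))
dark=p.max(2)<70
k=dark&(W[...,2]>.2)&(W[...,2]<.3); k[:,:384]=0;k[:,425:]=0;k[:255]=0;k[285:]=0
q=W[k]; print(len(q),q.mean(0),cv2.minAreaRect(q[:,:2].astype(np.float32)*1000), np.percentile(q[:,2],[10,50,90]))
print('ends',ray(290+386/4,170+375/4,.255),ray(290+510/4,170+396/4,.255))
E
```

```text
nest [ 0.5578 -0.0096  0.0425] die top [0.4906 0.2738 0.046 ]
257 [ 0.52996574 -0.13395013  0.25992072] ((530.3751220703125, -133.9024200439453), (63.30156707763672, 18.023752212524414), 77.95760345458984) [0.25561548 0.26011387 0.26407082]
ends [ 0.5357 -0.1051  0.255 ] [ 0.5229 -0.1696  0.255 ]
```

Call:
play_rows --pt "0.04 0.04375 0.015 0 0 -0.0376" --pt "0.04 0.04375 0.015 0 0 -0.0376" --pt "0.04 0.04375 0.015 0 0 -0.0376" --pt "0.04 0.04375 0.015 0 0 -0.0376" --pt "0.04 0.04375 0.015 0 0 -0.0376" --pt "0.04 0.04375 0.015 0 0 -0.0376" --pt "0.04 0.04375 0.015 0 0 -0.0376" --pt "0.04 0.04375 0.015 0 0 -0.0376" --pt "0.04 0.04375 0.015 0 0 -0.0376" --pt "0.04 0.04375 0.015 0 0 -0.0376" --gripper 1

```text
clock: 1.1
tool_pos: [0.502, -0.2984, 0.366]
orientation: [180.0, -0.0, 127.6]
force: [0.9, -1.2, 0.0]
opening: 0.0878
gripper_force: 0.0
```

Call:
play_rows --pt "0 0.06 0 0 0 0" --pt "0 0.06 0 0 0 0" --pt "0 0.06 0 0 0 0" --pt "0 0.06 0 0 0 0" --pt "0 0.06 0 0 0 0" --pt "0 0.06 0 0 0 0" --pt "0 0.06 0 0 0 0" --pt "0 0.06 0 0 0 0" --pt "0 0.06 -0.01 0 0 0" --pt "-0.003 0.06 -0.02 0 0 0"

```text
clock: 2.1
tool_pos: [0.5193, 0.1511, 0.3412]
orientation: [179.5, -2.6, 131.0]
force: [0.9, -0.0, -0.3]
opening: 0.0875
gripper_force: 0.0
```

Call:
play_rows --pt "-0.002 0.045 -0.04 0 0 0" --pt "-0.002 0.045 -0.04 0 0 0" --pt "-0.002 0.026 -0.05 0 0 0" --pt "-0.001 0 -0.04 0 0 0" --pt "0 0 0 0 0 0" --pt "0 0 0 0 0 0"

```text
clock: 2.7
tool_pos: [0.5297, 0.2198, 0.2023]
orientation: [179.3, -4.8, 133.2]
force: [-0.8, -0.2, 1.9]
opening: 0.0874
gripper_force: 0.0
```

```bash
python3 - <<'E'
from h import *
o=get_obs(); print(o['clock'],o['tool_pos'],o['orientation'])
m=camera_model("wrist"); p,d=snapshot("wrist"); print(m); np.savez('w1.npz',p=p,d=d,M=m['world_to_cam']); cv2.imwrite('pics/w1.png',p)
E
```

```text
2.7 [0.52966827 0.21979765 0.20229741] [179.32354461  -4.79600332 133.15860327]
{'fx': 371.64829954431775, 'fy': 371.64829954431775, 'cx': 315.2769314739334, 'cy': 243.7809384681172, 'world_to_cam': array([[ 0.73045806,  0.68286258,  0.01138945, -0.53922393],
       [ 0.6646302 , -0.71459462,  0.21822287, -0.20281061],
       [ 0.15715507, -0.15183288, -0.97583249,  0.30375159],
       [ 0.        ,  0.        ,  0.        ,  1.        ]])}
```

View pics/w1.png

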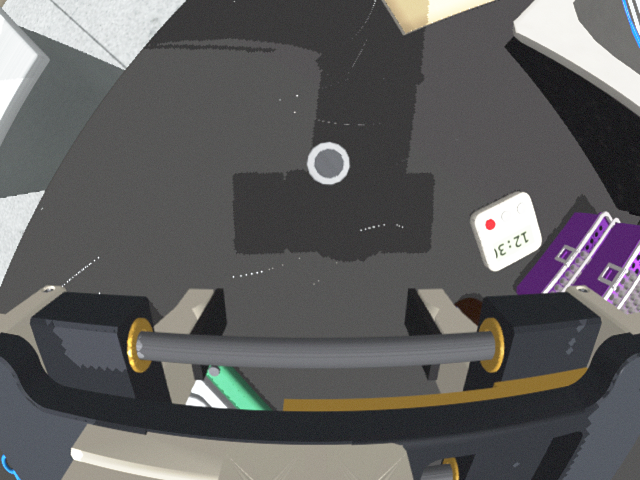

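The die's ring shows at wrist (328,163), with the timer at (507,230) well clear. The tool has tilted about 5° and fallen short, so I'm checking the joints.

```bash
python3 - <<'E'
from h import *
o=get_obs(); print(o['joint_pos'].round(1),o['qvel'].round(1))
t=np.load('w1.npz'); p=t['p'];m=camera_model("wrist");C=np.linalg.inv(t['M']); print('cam',C[:3,3])
def fr(u,v,z):
    x,y=u-m['cx'],v-m['cy']; r=np.hypot(x,y); a=r/m['fx']
    w=C[:3,:3]@np.array([np.sin(a)*x/r,np.sin(a)*y/r,np.cos(a)]); o=C[:3,3]; return o+w*(z-o[2])/w[2]
g=cv2.cvtColor(p,cv2.COLOR_BGR2GRAY)[130:200,295:365]
M=cv2.moments(((g>170)*255).astype(np.uint8),True); u,v=M['m10']/M['m00']+295,M['m01']/M['m00']+130
print(u,v,fr(u,v,.040))
import numpy as np
from scipy.spatial.transform import Rotation as R
a=R.from_euler('xyz',o['orientation'],degrees=True); b=R.from_euler('xyz',[180,0,128],degrees=True)
print('rotvec/180 to level', np.degrees((b*a.inv()).as_rotvec())/180)
E
```

```text
[  38.8   13.6  -12.8   -5.4  -63.2 -173.3] [-0.2 -1.1  0.9 -0.   0.2  0.1]
cam [0.48093842 0.26940795 0.34681005]
327.3371104815864 162.77053824362605 [0.49112285 0.27810699 0.04      ]
rotvec/180 to level [-0.02316847 -0.0137556  -0.02845796]
```

Joint 6 is at its limit, so I'll turn a half turn the other way, which gives the same grasp.

Call:
play_rows --pt "0 0 0 0 0 0.047" --pt "0 0 0 0 0 0.047" --pt "0 0 0 0 0 0.047" --pt "0 0 0 0 0 0.047" --pt "0 0 0 0 0 0.047" --pt "0 0 0 0 0 0.047" --pt "0 0 0 0 0 0.047" --pt "0 0 0 0 0 0.047" --pt "0 0 0 0 0 0.047" --pt "0 0 0 0 0 0.047"

```text
clock: 3.75
tool_pos: [0.5307, 0.2203, 0.2048]
orientation: [179.3, -4.6, -141.9]
force: [0.0, -0.5, -0.6]
opening: 0.0881
gripper_force: 0.0
```

Call:
play_rows --pt "0 0 0 0 0 0.047" --pt "0 0 0 0 0 0.047" --pt "0 0 0 0 0 0.047" --pt "0 0 0 0 0 0.047" --pt "0 0 0 0 0 0.047" --pt "0 0 0 0 0 0.047" --pt "0 0 0 0 0 0.047" --pt "0 0 0 0 0 0.047" --pt "0 0 0 0 0 0.047" --pt "0 0 0 0 0 0.047"

```text
clock: 4.75
tool_pos: [0.5306, 0.2204, 0.2049]
orientation: [179.5, -4.8, -57.4]
force: [-0.2, -0.1, 0.5]
opening: 0.0879
gripper_force: 0.0
```

```bash
cat >> h.py <<'E'
from scipy.spatial.transform import Rotation as R
def lv(yaw,o=None):
    o=o or get_obs(); a=R.from_euler('xyz',o['orientation'],degrees=True); b=R.from_euler('xyz',[180,0,yaw],degrees=True)
    print(o['clock'],o['tool_pos'].round(4),o['orientation'].round(2),'j',o['joint_pos'].round(1),'turn',(np.degrees((b*a.inv()).as_rotvec())/180).round(4))
E
python3 -c "
from h import *
lv(-52)"
```

```text
4.75 [0.5306 0.2204 0.2049] [179.52  -4.81 -57.36] j [ 45.   12.8 -18.1   5.3 -60.7 -15.1] turn [0.0234 0.0133 0.0299]
```

Call:
play_rows --pt "-0.01 0.0138 -0.01 0.0047 0.0027 0.006" --pt "-0.01 0.0138 -0.02 0.0047 0.0027 0.006" --pt "-0.01 0.0138 -0.026 0.0047 0.0027 0.006" --pt "-0.01 0.0138 -0.025 0.0047 0.0027 0.006" --pt "-0.0095 0.0137 -0.025 0.0047 0.0027 0.006" --pt "0 0 0 0 0 0" --pt "0 0 0 0 0 0"

```text
clock: 5.45
tool_pos: [0.4904, 0.2756, 0.1181]
orientation: [179.7, 0.0, -52.4]
force: [-0.6, -0.7, -0.2]
opening: 0.0876
gripper_force: 0.0
```

```bash
python3 - <<'E'
from h import *
lv(-52)
m=camera_model("wrist"); p,d=snapshot("wrist"); C=np.linalg.inv(m['world_to_cam']); cv2.imwrite('pics/w2.png',p)
def fr(u,v,z):
    x,y=u-m['cx'],v-m['cy']; r=np.hypot(x,y); a=r/m['fx']
    w=C[:3,:3]@np.array([np.sin(a)*x/r,np.sin(a)*y/r,np.cos(a)]); o=C[:3,3]; return o+w*(z-o[2])/w[2]
b=camera_model("wrist")['world_to_cam']@np.array([.491,.2755,.04,1]); 
a=np.arctan2(np.hypot(b[0],b[1]),b[2]); k=a*m['fx']/np.hypot(b[0],b[1]); print('expect px',m['cx']+k*b[0],m['cy']+k*b[1])
E
```

```text
5.45 [0.4904 0.2756 0.1181] [ 1.7974e+02  1.0000e-02 -5.2380e+01] j [ 49.2  16.9 -23.   -0.1 -50.4 -11.6] turn [ 0.0008 -0.0012  0.0021]
expect px 314.514982517898 263.5519709166199
```

View pics/w2.png

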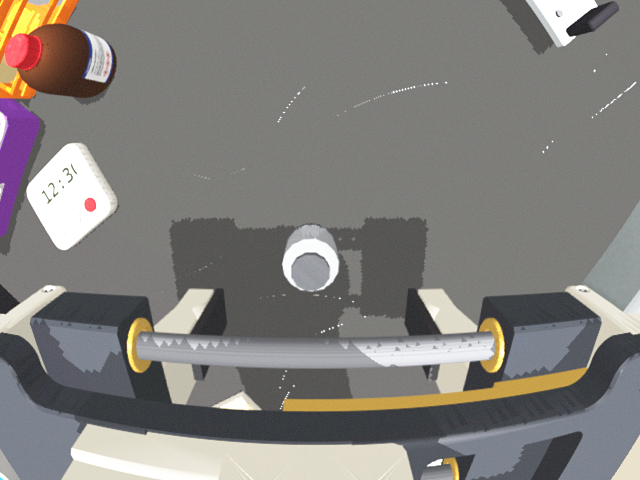

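The die's ring is centred at wrist (311,264), within about 2 mm of the expected pixel. Descending and gripping.

Call:
play_rows --pt "0 0 -0.03 0 0 0" --pt "0 0 -0.03 0 0 0" --pt "0 0 -0.03 0 0 0" --pt "0 0 -0.02 0 0 0"

```text
clock: 5.9
tool_pos: [0.4905, 0.2751, 0.0291]
orientation: [179.8, 0.0, -52.4]
force: [0.1, 0.7, -1.0]
opening: 0.0876
gripper_force: 0.0
```

Call:
play_rows --pt "0 0 0 0 0 0" --pt "0 0 0 0 0 0" --pt "0 0 0 0 0 0" --pt "0 0 0 0 0 0" --pt "0 0 0 0 0 0" --pt "0 0 0 0 0 0" --pt "0 0 0 0 0 0" --pt "0 0 0 0 0 0" --gripper -1

```text
clock: 6.7
tool_pos: [0.4903, 0.2756, 0.0295]
orientation: [179.8, 0.0, -52.3]
force: [0.1, 0.2, 3.6]
opening: 0.0354
gripper_force: 30.0
```

Call:
play_rows --pt "0 0 0.02 0 0 0" --pt "0 0 0.04 0 0 0" --pt "0 0 0.04 0 0 0" --pt "0.01 -0.04 0.025 0 0 0" --pt "0.01 -0.05 0 0 0 0" --pt "0.012 -0.05 0 0 0 0" --pt "0.012 -0.05 0 0 0 0" --pt "0.012 -0.05 0 0 0 0" --pt "0.012 -0.05 0 0 0 0" --pt "0.01 -0.04 0 0 0 0"

```text
clock: 7.7
tool_pos: [0.5515, 0.009, 0.1284]
orientation: [179.6, 0.1, -52.3]
force: [1.6, 0.6, -3.1]
opening: 0.0353
gripper_force: 30.0
```

Call:
play_rows --pt "0.007 -0.026 -0.015 0 0 0" --pt "0 0 -0.01 0 0 0" --pt "0 0 0 0 0 0" --pt "0 0 0 0 0 0" --pt "0 0 0 0 0 0"

```text
clock: 8.2
tool_pos: [0.558, -0.0088, 0.1094]
orientation: [179.7, 0.0, -52.2]
force: [0.0, 0.4, -2.7]
opening: 0.0354
gripper_force: 30.0
```

```bash
python3 - <<'E'
from h import *
lv(-52)
m=camera_model("wrist"); p,d=snapshot("wrist"); cv2.imwrite('pics/w3.png',p)
np.savez('w3.npz',p=p,M=m['world_to_cam'])
E
```

```text
8.2 [ 0.558  -0.0088  0.1094] [ 1.7972e+02  2.0000e-02 -5.2200e+01] j [ 19.2  17.1 -24.1   0.1 -49.   18.5] turn [ 0.0009 -0.0013  0.0011]
```

View pics/w3.png

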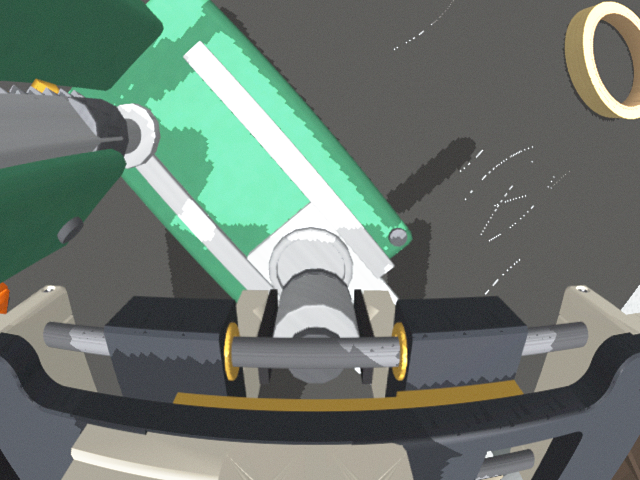

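The nest rim is visible, with left edge (270,262), right edge (352,262) and top (311,229). The die hangs at (315,300). Checking alignment.

```bash
python3 - <<'E'
from h import *
t=np.load('w3.npz');m=camera_model("wrist");Wc=t['M']
def pr(P):
    b=Wc@np.append(P,1); r=np.hypot(b[0],b[1]); k=np.arctan2(r,b[2])*m['fx']/r; return np.array([m['cx']+k*b[0],m['cy']+k*b[1]])
p=t['p'].copy()
for c,col in(((.558,-.0096),(0,0,255)),((.5594,-.0093),(255,0,0))):
    for r,z in((.026,.0425),(.021,.0425)):
        pts=np.array([pr([c[0]+r*np.cos(a),c[1]+r*np.sin(a),z]) for a in np.linspace(0,6.28,60)])
        cv2.polylines(p,[pts.round().astype(np.int32)],True,col,1)
    print(c,pr([*c,.0425]))
# die bottom circle as held
pts=np.array([pr([.558+.018*np.cos(a),-.0088+.018*np.sin(a),.0794]) for a in np.linspace(0,6.28,60)])
cv2.polylines(p,[pts.round().astype(np.int32)],True,(0,255,255),1)
cv2.imwrite('pics/w3b.png',cv2.resize(p[210:390,220:420],None,fx=3.3,fy=3.3))
E
```

```text
(0.558, -0.0096) [315.44124309 269.8889019 ]
(0.5594, -0.0093) [313.26154876 268.91852948]
```

View pics/w3b.png

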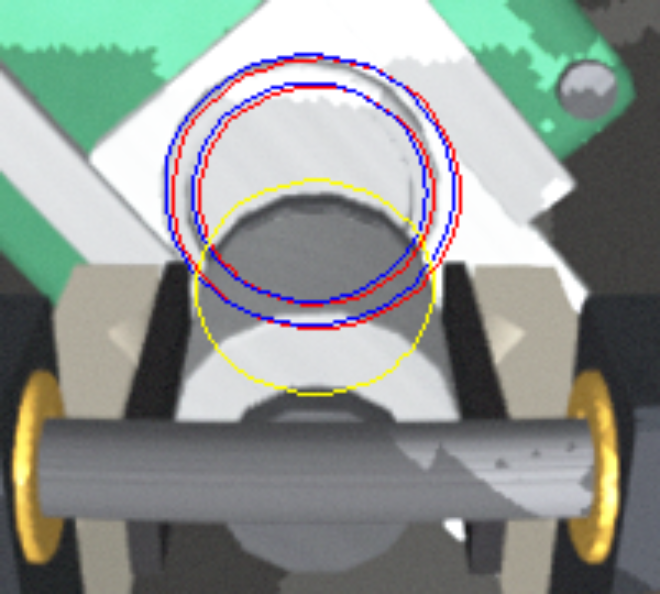

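The drawn prediction is off from both the real nest (about 4 px left) and the die bottom (about 4 px lower). I'll measure the relative offset with wrist depth instead.

```bash
cat >> h.py <<'E'
def wcloud():
    m=camera_model("wrist"); p,d=snapshot("wrist"); C=np.linalg.inv(m['world_to_cam'])
    v,u=np.mgrid[0:480,0:640]; x,y=u-m['cx'],v-m['cy']; r=np.hypot(x,y)+1e-9; a=r/m['fx']
    P=np.stack([np.tan(a)*x/r*d,np.tan(a)*y/r*d,d,np.ones_like(d)],-1)@C.T
    return p,d,P[...,:3],m
E
python3 - <<'E'
from h import *
from scipy.optimize import least_squares
p,d,W,m=wcloud()
np.savez('w4.npz',p=p,d=d,W=W)
w=W.reshape(-1,3)
def fit(q,r,c0,n):
    f=least_squares(lambda c:np.hypot(q[:,0]-c[0],q[:,1]-c[1])-r,c0,loss='soft_l1',f_scale=.001); print(n,len(q),f.x.round(4),'res',np.std(f.fun).round(4))
near=np.hypot(w[:,0]-.557,w[:,1]+.0095)
s=w[(near<.04)]
print(np.histogram(s[:,2],bins=np.arange(.024,.124,.004)))
dd=w[(near<.024)&(w[:,2]>.082)&(w[:,2]<.112)]
fit(dd,.018,[.557,-.009],'die side')
k=w[(near<.034)&(w[:,2]>.0395)&(w[:,2]<.046)]
fit(k,.0235,[.557,-.009],'rim')
fl=w[(near<.03)&(w[:,2]>.034)&(w[:,2]<.0385)]; fit(fl,.0,[.557,-.009],'floor')
E
```

```text
(array([  65, 1633, 2987, 1922, 1214,    0,    0,    0,    0,    0,    0,
          0,    0,    9,  194,  207,  264,  424,  560,  595,  652,  761,
        659, 2311]), array([0.024, 0.028, 0.032, 0.036, 0.04 , 0.044, 0.048, 0.052, 0.056,
       0.06 , 0.064, 0.068, 0.072, 0.076, 0.08 , 0.084, 0.088, 0.092,
       0.096, 0.1  , 0.104, 0.108, 0.112, 0.116, 0.12 ]))
die side 2515 [ 0.5569 -0.0077] res 0.002
rim 1269 [ 0.5594 -0.0067] res 0.0015
floor 2537 [ 0.5627 -0.0153] res 0.0072
```

```bash
python3 - <<'E'
from h import *
from scipy.optimize import least_squares
w=np.load('w4.npz')['W'].reshape(-1,3)
def fit(q,r,c0,n):
    f=least_squares(lambda c:np.hypot(q[:,0]-c[0],q[:,1]-c[1])-r,c0,loss='soft_l1',f_scale=.0007); print(n,len(q),f.x.round(4),'res',np.median(abs(f.fun)).round(4)); return f.x
ty=np.array([np.cos(np.radians(37.8)),np.sin(np.radians(37.8))]); tx=np.array([ty[1],-ty[0]])
D=w[:,:2]-[.558,-.0088]; near=np.hypot(*D.T)
for h in(.010,.013):
    a=fit(w[(near<.024)&(abs(D@ty)<h)&(w[:,2]>.083)&(w[:,2]<.106)],.018,[.557,-.009],'die')
k=(near<.036)&(w[:,2]>.0395)&(w[:,2]<.046); q=w[k]
for r in(.0235,): b=fit(q,r,[.558,-.009],'rim')
rr=np.hypot(*(q[:,:2]-b).T); an=np.degrees(np.arctan2(q[:,1]-b[1],q[:,0]-b[0])); 
for lo in range(-180,180,30):
    s=(an>=lo)&(an<lo+30); 
    if s.sum()>10: print(lo,s.sum(),np.percentile(rr[s],[3,97]).round(4))
E
```

```text
die 883 [ 0.5569 -0.0075] res 0.0002
die 1113 [ 0.557  -0.0074] res 0.0002
rim 1269 [ 0.5594 -0.0067] res 0.0012
-180 55 [0.0207 0.0253]
-150 152 [0.0206 0.0251]
-120 166 [0.0207 0.0254]
-90 178 [0.021  0.0256]
-60 191 [0.0208 0.0257]
-30 171 [0.021  0.0257]
0 162 [0.0209 0.0256]
30 142 [0.0206 0.0252]
60 52 [0.021  0.0252]
```

Both fits are clean: the die has to move +2.4 mm in x and +0.7 mm in y. Then I'll lower it.

Call:
play_rows --pt "0.003 0.0009 0 0 0 0" --pt "0 0 -0.015 0 0 0" --pt "0 0 -0.015 0 0 0" --pt "0 0 -0.012 0 0 0" --pt "0 0 -0.0075 0 0 0" --pt "0 0 0 0 0 0" --pt "0 0 0 0 0 0"

```text
clock: 9.0
tool_pos: [0.5603, -0.009, 0.0693]
orientation: [179.7, 0.0, -52.3]
force: [0.1, -0.4, -2.1]
opening: 0.0355
gripper_force: 30.0
```

Call:
play_rows --pt "0 0.0006 -0.0025 0 0 0" --pt "0 0 -0.0012 0 0 0" --pt "0 0 0 0 0 0" --pt "0 0 0 0 0 0"

```text
clock: 9.4
tool_pos: [0.5604, -0.0085, 0.0667]
orientation: [179.7, 0.0, -52.3]
force: [0.3, -0.2, -2.7]
opening: 0.0355
gripper_force: 30.0
```

Call:
play_rows --pt "0 0 -0.001 0 0 0" --pt "0 0 -0.0005 0 0 0" --pt "0 0 0 0 0 0"

```text
clock: 9.7
tool_pos: [0.5607, -0.0085, 0.066]
orientation: [179.7, -0.0, -52.3]
force: [-2.3, -0.6, 4.8]
opening: 0.0353
gripper_force: 30.0
```

Call:
play_rows --pt "0 0 0 0 0 0" --pt "0 0 0 0 0 0" --pt "0 0 0 0 0 0" --pt "0 0 0 0 0 0" --pt "0 0 0 0 0 0" --pt "0 0 0.01 0 0 0" --pt "0 0 0.03 0 0 0" --pt "0 0 0.03 0 0 0" --pt "0 0 0.023 0 0 0" --pt "0 0 0 0 0 0" --gripper 1

```text
clock: 10.7
tool_pos: [0.5621, -0.0081, 0.1432]
orientation: [180.0, -0.1, -52.2]
force: [0.8, -0.4, -0.4]
opening: 0.0876
gripper_force: 0.0
```

Call:
play_rows --pt "-0.03 0.0063 0 0 0 0" --pt "-0.03 0.0063 0 0 0 -0.02" --pt "-0.03 0.0063 0 0 0 -0.047" --pt "-0.03 0.0063 0 0 0 -0.047" --pt "-0.03 0.0063 0 0 0 -0.047" --pt "-0.03 0.0063 0 0 0 -0.047" --pt "0 0 0 0 0 -0.047" --pt "0 0 0 0 0 -0.022" --pt "0 0 0 0 0 0" --pt "0 0 0 0 0 0" --gripper -1

```text
clock: 11.7
tool_pos: [0.4162, 0.0218, 0.1397]
orientation: [179.7, 0.0, -102.0]
force: [0.3, 0.1, 0.5]
opening: 0.0131
gripper_force: 0.0
```

```bash
python3 - <<'E'
from h import *
lv(-102)
p,d,W=cloud("top"); c=p[200:330,290:430]; 
p2,_=snapshot("scene"); 
cv2.imwrite('pics/c5.png',np.hstack([cv2.resize(c,(400,372)),cv2.resize(p2[180:320,270:420],(400,372))]))
w=W[285:320,310:352]; k=(w[...,2]>.05)&(w[...,2]<.08); q=w[k]; print(len(q),q.mean(0))
w=W[235:290,315:365]; k=(w[...,2]>.07)&(w[...,2]<.1); q=w[k]; print('die',len(q),q.mean(0) if len(q) else 0, np.median(q[:,2]) if len(q) else 0)
E
```

```text
11.7 [0.4162 0.0218 0.1397] [ 1.7969e+02  3.0000e-02 -1.0200e+02] j [ 30.2   1.9 -38.5  -0.3 -49.8 -42. ] turn [-0.0005 -0.0017 -0.    ]
0 [nan nan nan]
die 172 [ 0.55887682 -0.0097463   0.08267092] 0.0808384878392513<stdin>:6: RuntimeWarning: Mean of empty slice.
  ret = um.true_divide(
```

View pics/c5.png

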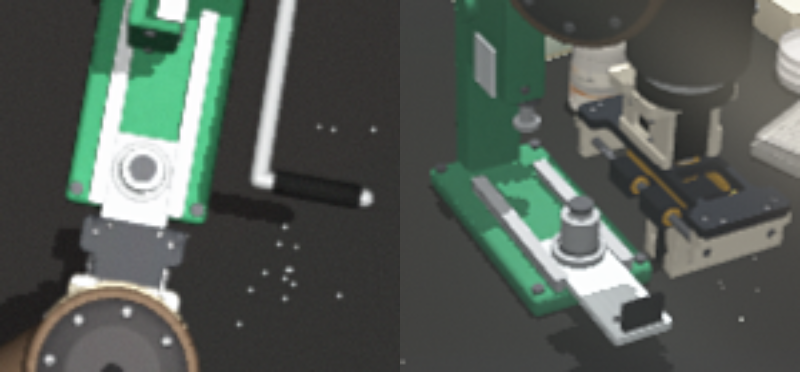

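The die stands upright and centred in the nest. Now down in front of the pull plate.

Call:
play_rows --pt "-0.005 0.001 -0.02 0 0 0" --pt "0 0 -0.025 0 0 0" --pt "0 0 -0.025 0 0 0" --pt "0 0 -0.018 0 0 0" --pt "0 0 -0.012 0 0 0" --pt "0 0 0 0 0 0"

```text
clock: 12.4
tool_pos: [0.4116, 0.0221, 0.0587]
orientation: [179.6, -0.1, -102.1]
force: [-1.2, -0.3, 1.1]
opening: 0.0005
gripper_force: 0.0
```

Call:
play_rows --pt "0.0098 -0.0021 0 0 0 0" --pt "0.0073 -0.00155 0 0 0 0" --pt "0.0049 -0.00104 0 0 0 0" --pt "0.0049 -0.00104 0 0 0 0" --pt "0.0073 -0.00155 0 0 0 0" --pt "0.0098 -0.0021 0 0 0 0" --pt "0.0098 -0.0021 0 0 0 0" --pt "0.0098 -0.0021 0 0 0 0" --pt "0.0098 -0.0021 0 0 0 0" --pt "0.0098 -0.0021 0 0 0 0"

```text
clock: 13.4
tool_pos: [0.4795, 0.0081, 0.0597]
orientation: [179.7, 0.0, -102.1]
force: [-1.2, 0.7, 2.6]
opening: 0.0003
gripper_force: 1.4
```

Call:
play_rows --pt "0.0098 -0.0021 0 0 0 0" --pt "0.0098 -0.0021 0 0 0 0" --pt "0.0098 -0.0021 0 0 0 0" --pt "0.0098 -0.0021 0 0 0 0" --pt "0.0073 -0.00155 0 0 0 0" --pt "0.0049 -0.00104 0 0 0 0" --pt "0.0025 -0.0005 0 0 0 0"

```text
clock: 14.1
tool_pos: [0.5221, -0.001, 0.0595]
orientation: [179.7, 0.0, -102.1]
force: [-2.1, 0.6, 1.8]
opening: 0.0
gripper_force: 1.2
```

Call:
play_rows --pt "0.0025 -0.0005 0 0 0 0" --pt "0.0025 -0.0005 0 0 0 0" --pt "0.0025 -0.0005 0 0 0 0" --pt "0.0025 -0.0005 0 0 0 0"

```text
clock: 14.5
tool_pos: [0.5298, -0.0026, 0.0596]
orientation: [179.7, 0.0, -102.1]
force: [-1.9, 0.2, 0.0]
opening: 0.0004
gripper_force: 1.1
```

Call:
play_rows --pt "0.0025 -0.0005 0 0 0 0" --pt "0.0025 -0.0005 0 0 0 0"

```text
clock: 14.7
tool_pos: [0.5339, -0.0034, 0.0596]
orientation: [179.7, 0.0, -102.1]
force: [-2.7, -0.6, 0.8]
opening: 0.0007
gripper_force: 1.1
```

Call:
play_rows --pt "0.0025 -0.0005 0 0 0 0" --pt "0.0025 -0.0005 0 0 0 0"

```text
clock: 14.9
tool_pos: [0.5346, -0.0039, 0.0594]
orientation: [179.4, -0.0, -102.2]
force: [-22.2, 12.3, 17.7]
opening: 0.0005
gripper_force: 13.8
```

Hard stop reached: about 25 N against 2 N while sliding. Back off, rise and go above the grip bar.

Call:
play_rows --pt "-0.01 0.002 0 0 0 0" --pt "-0.02 0.004 0 0 0 0" --pt "0 0 0.03 0 0 0" --pt "0 0 0.06 0 0 0" --pt "0 0 0.06 0 0 0" --pt "0 0 0.06 0 0 0" --pt "0 0 0.06 0 0 0" --pt "0 0 0.06 0 0 0" --pt "0 0 0.045 0 0 0" --pt "0 -0.02 0 0 0 0" --gripper 0

```text
clock: 15.9
tool_pos: [0.5168, -0.0144, 0.3663]
orientation: [-179.7, 0.3, -102.0]
force: [-0.2, -1.2, -0.8]
opening: 0.0437
gripper_force: 0.0
```

Call:
play_rows --pt "0.006 -0.05 0 0 0 0" --pt "0.006 -0.05 0 0 0 0" --pt "0.006 -0.035 0 0 0 0" --pt "0.001 -0.019 0 0 0 0" --pt "0 0 0 0 0 0" --pt "0 0 0 0 0 0" --pt "0 0 0 0 0 0"

```text
clock: 16.6
tool_pos: [0.5293, -0.1377, 0.3599]
orientation: [179.7, 0.0, -102.1]
force: [-0.4, -0.2, -0.1]
opening: 0.0435
gripper_force: 0.0
```

```bash
python3 - <<'E'
from h import *
lv(-102)
p,d,W,m=wcloud(); np.savez('w6.npz',p=p,d=d,W=W)
k=(W[...,2]>.225)&(W[...,2]<.285)&(p.max(2)<75)&(np.hypot(W[...,0]-.53,W[...,1]+.1345)<.06)
q=W[k]; print('bar',len(q),q.mean(0) if len(q) else 0); print(cv2.minAreaRect(q[:,:2].astype(np.float32)*1000), np.percentile(q[:,2],[5,50,95,99]))
t,d2,Wt=cloud("top")
w=Wt[215:275,320:372]; kk=(w[...,2]>.055)&(w[...,2]<.1); q=w[kk]; print('die/plate',len(q))
w=Wt.reshape(-1,3)
for n,c in(('plate',(.5558,-.0075)),('die',(.6683,-.0314))):
    s=w[(np.hypot(w[:,0]-c[0],w[:,1]-c[1])<.03)&(w[:,2]>.05)&(w[:,2]<.1)]; print(n,len(s),s.mean(0) if len(s) else 0)
E
```

```text
16.6 [ 0.5293 -0.1377  0.3599] [ 1.7973e+02  5.0000e-02 -1.0209e+02] j [  5.9   5.4  -4.3  -0.1 -80.5 -17.9] turn [-0.0006 -0.0014  0.0005]
bar 2202 [ 0.53002263 -0.13426958  0.25811606]
((532.7451782226562, -128.73207092285156), (85.71649932861328, 37.89104080200195), 57.06012725830078) [0.25377416 0.25871279 0.26054891 0.26119688]
die/plate 51
plate 0 0
die 64 [ 0.65485226 -0.03467103  0.07197191]
```

The bar top is at z≈0.2605, so its centre is about (0.529,-0.140,0.2515). Lowering astride it and closing.

Call:
play_rows --pt "-0.001 -0.004 -0.03 0 0 0" --pt "0 0 -0.04 0 0 0" --pt "0 0 -0.035 0 0 0" --pt "0 0 -0.02 0 0 0" --pt "0 0 -0.01 0 0 0" --pt "0 0 0 0 0 0"

```text
clock: 17.3
tool_pos: [0.5281, -0.1411, 0.2511]
orientation: [179.6, 0.0, -102.1]
force: [-0.2, 0.1, 0.1]
opening: 0.0441
gripper_force: 0.0
```

Call:
play_rows --pt "0 0 0 0 0 0" --pt "0 0 0 0 0 0" --pt "0 0 0 0 0 0" --pt "0 0 0 0 0 0" --pt "0 0 0 0 0 0" --gripper -1

```text
clock: 17.8
tool_pos: [0.5287, -0.1417, 0.2522]
orientation: [179.8, 0.0, -102.1]
force: [0.9, 0.9, 1.8]
opening: 0.0173
gripper_force: 30.0
```

Bar gripped, opening 17 mm. First down-stroke, with the tool turning along with the lever.

Call:
play_rows --pt "-0.00135 0.00029 -0.008 -0.0025 -0.0118 0" --pt "-0.00105 0.00022 -0.008 -0.0025 -0.0118 0" --pt "-0.00075 0.00016 -0.00805 -0.0025 -0.0118 0" --pt "-0.00045 0.0001 -0.00807 -0.0025 -0.0118 0" --pt "-0.00015 3e-05 -0.00808 -0.0025 -0.0118 0" --pt "0.00015 -3e-05 -0.00808 -0.0025 -0.0118 0" --pt "0.00045 -0.0001 -0.00807 -0.0025 -0.0118 0" --pt "0.00075 -0.00016 -0.00805 -0.0025 -0.0118 0" --pt "0.00105 -0.00022 -0.008 -0.0025 -0.0118 0" --pt "0.00135 -0.00029 -0.008 -0.0025 -0.0118 0"

```text
clock: 18.8
tool_pos: [0.5286, -0.1414, 0.1879]
orientation: [-158.4, 0.1, -102.1]
force: [1.4, -12.7, 4.8]
opening: 0.017
gripper_force: 30.0
```

Call:
play_rows --pt "0 0 0 0 0 0" --pt "0 0 0 0 0 0"

```text
clock: 19.0
tool_pos: [0.5286, -0.1417, 0.1881]
orientation: [-158.5, 0.1, -102.1]
force: [0.1, 0.0, 3.3]
opening: 0.0172
gripper_force: 30.0
```

Call:
play_rows --pt "-0.00135 0.00029 0.008 0.0025 0.0118 0" --pt "-0.00105 0.00022 0.008 0.0025 0.0118 0" --pt "-0.00075 0.00016 0.00805 0.0025 0.0118 0" --pt "-0.00045 0.0001 0.00807 0.0025 0.0118 0" --pt "-0.00015 3e-05 0.00808 0.0025 0.0118 0" --pt "0.00015 -3e-05 0.00808 0.0025 0.0118 0" --pt "0.00045 -0.0001 0.00807 0.0025 0.0118 0" --pt "0.00075 -0.00016 0.00805 0.0025 0.0118 0" --pt "0.00105 -0.00022 0.008 0.0025 0.0118 0" --pt "0.00135 -0.00029 0.0085 0.0025 0.0118 0"

```text
clock: 20.0
tool_pos: [0.5287, -0.1416, 0.2526]
orientation: [179.6, 0.0, -102.1]
force: [2.0, -2.9, -4.9]
opening: 0.0173
gripper_force: 30.0
```

Call:
play_rows --pt "0 0 0 0 0 0" --pt "0 0 0 0 0 0"

```text
clock: 20.2
tool_pos: [0.5285, -0.1416, 0.2517]
orientation: [179.7, 0.0, -102.1]
force: [0.6, -1.3, 0.4]
opening: 0.0172
gripper_force: 30.0
```

```bash
python3 - <<'E'
from h import *
lv(-102); print(get_obs()['force'])
t,d2,Wt=cloud("top"); w=Wt.reshape(-1,3)
for n,c,z in(('plate',(.5558,-.0075),.05),('die',(.6683,-.0314),.06)):
    s=w[(np.hypot(w[:,0]-c[0],w[:,1]-c[1])<.03)&(w[:,2]>z)&(w[:,2]<.1)]; print(n,len(s),s.mean(0) if len(s) else 0)
E
```

```text
20.2 [ 0.5285 -0.1416  0.2517] [ 1.7971e+02  4.0000e-02 -1.0215e+02] j [  5.4   8.5 -14.8  -0.1 -67.  -17.5] turn [-0.0006 -0.0015  0.0008]
[ 0.63017778 -1.25011537  0.35371418]
plate 0 0
die 51 [ 0.65575835 -0.03597633  0.07616176]
```

Call:
play_rows --pt "-0.00135 0.00029 -0.008 -0.0025 -0.0118 0" --pt "-0.00105 0.00022 -0.008 -0.0025 -0.0118 0" --pt "-0.00075 0.00016 -0.00805 -0.0025 -0.0118 0" --pt "-0.00045 0.0001 -0.00807 -0.0025 -0.0118 0" --pt "-0.00015 3e-05 -0.00808 -0.0025 -0.0118 0" --pt "0.00015 -3e-05 -0.00808 -0.0025 -0.0118 0" --pt "0.00045 -0.0001 -0.00807 -0.0025 -0.0118 0" --pt "0.00075 -0.00016 -0.00805 -0.0025 -0.0118 0" --pt "0.00105 -0.00022 -0.008 -0.0025 -0.0118 0" --pt "0.00135 -0.00029 -0.0085 -0.0025 -0.0118 0"

```text
clock: 21.25
tool_pos: [0.5286, -0.1413, 0.1882]
orientation: [-158.4, 0.2, -102.1]
force: [4.3, -17.5, 4.9]
opening: 0.017
gripper_force: 30.0
```

Call:
play_rows --pt "0 0 0 0 0 0" --pt "0 0 0 0 0 0"

```text
clock: 21.45
tool_pos: [0.5286, -0.1415, 0.1884]
orientation: [-158.4, 0.1, -102.1]
force: [1.4, -3.0, 2.7]
opening: 0.0172
gripper_force: 30.0
```

Call:
play_rows --pt "-0.00135 0.00029 0.008 0.0025 0.0118 0" --pt "-0.00105 0.00022 0.008 0.0025 0.0118 0" --pt "-0.00075 0.00016 0.00805 0.0025 0.0118 0" --pt "-0.00045 0.0001 0.00807 0.0025 0.0118 0" --pt "-0.00015 3e-05 0.00808 0.0025 0.0118 0" --pt "0.00015 -3e-05 0.00808 0.0025 0.0118 0" --pt "0.00045 -0.0001 0.00807 0.0025 0.0118 0" --pt "0.00075 -0.00016 0.00805 0.0025 0.0118 0" --pt "0.00105 -0.00022 0.008 0.0025 0.0118 0" --pt "0.00135 -0.00029 0.0088 0.0025 0.0118 0"

```text
clock: 22.45
tool_pos: [0.5287, -0.1416, 0.2528]
orientation: [179.7, 0.1, -102.1]
force: [4.1, -3.9, -7.9]
opening: 0.0172
gripper_force: 30.0
```

Call:
play_rows --pt "0 0 0 0 0 0" --pt "0 0 0 0 0 0"

```text
clock: 22.65
tool_pos: [0.5286, -0.1416, 0.2519]
orientation: [179.8, 0.0, -102.1]
force: [1.5, -1.0, -0.2]
opening: 0.0169
gripper_force: 30.0
```

Call:
play_rows --pt "-0.00135 0.00029 -0.008 -0.0025 -0.0118 0" --pt "-0.00105 0.00022 -0.008 -0.0025 -0.0118 0" --pt "-0.00075 0.00016 -0.00805 -0.0025 -0.0118 0" --pt "-0.00045 0.0001 -0.00807 -0.0025 -0.0118 0" --pt "-0.00015 3e-05 -0.00808 -0.0025 -0.0118 0" --pt "0.00015 -3e-05 -0.00808 -0.0025 -0.0118 0" --pt "0.00045 -0.0001 -0.00807 -0.0025 -0.0118 0" --pt "0.00075 -0.00016 -0.00805 -0.0025 -0.0118 0" --pt "0.00105 -0.00022 -0.008 -0.0025 -0.0118 0" --pt "0.00135 -0.00029 -0.0088 -0.0025 -0.0118 0"

```text
clock: 23.65
tool_pos: [0.5285, -0.1412, 0.1885]
orientation: [-158.3, 0.2, -102.0]
force: [3.0, -19.8, 6.7]
opening: 0.0171
gripper_force: 30.0
```

Call:
play_rows --pt "0 0 0 0 0 0" --pt "0 0 0 0 0 0"

```text
clock: 23.85
tool_pos: [0.5285, -0.1415, 0.1886]
orientation: [-158.4, 0.2, -102.0]
force: [1.1, -4.9, 4.6]
opening: 0.0171
gripper_force: 30.0
```

Call:
play_rows --pt "0 0 0 0 0 0"

```text
clock: 23.95
tool_pos: [0.5286, -0.1415, 0.1885]
orientation: [-158.4, 0.1, -102.1]
force: [1.0, -4.0, 5.2]
opening: 0.0171
gripper_force: 30.0
```

Call:
play_rows --pt "-0.00135 0.00029 0.008 0.0025 0.0118 0" --pt "-0.00105 0.00022 0.008 0.0025 0.0118 0" --pt "-0.00075 0.00016 0.00805 0.0025 0.0118 0" --pt "-0.00045 0.0001 0.00807 0.0025 0.0118 0" --pt "-0.00015 3e-05 0.00808 0.0025 0.0118 0" --pt "0.00015 -3e-05 0.00808 0.0025 0.0118 0" --pt "0.00045 -0.0001 0.00807 0.0025 0.0118 0" --pt "0.00075 -0.00016 0.00805 0.0025 0.0118 0" --pt "0.00105 -0.00022 0.008 0.0025 0.0118 0" --pt "0.00135 -0.00029 0.0088 0.0025 0.0118 0"

```text
clock: 24.95
tool_pos: [0.5286, -0.1416, 0.2525]
orientation: [179.7, 0.0, -102.1]
force: [3.2, -4.2, -3.3]
opening: 0.0171
gripper_force: 30.0
```

Call:
play_rows --pt "0 0 0 0 0 0" --pt "0 0 0 0 0 0"

```text
clock: 25.15
tool_pos: [0.5285, -0.1416, 0.2517]
orientation: [179.8, 0.0, -102.1]
force: [2.7, -2.2, 0.3]
opening: 0.0169
gripper_force: 30.0
```

Call:
play_rows --pt "-0.00135 0.00029 -0.008 -0.0025 -0.0118 0" --pt "-0.00105 0.00022 -0.008 -0.0025 -0.0118 0" --pt "-0.00075 0.00016 -0.00805 -0.0025 -0.0118 0" --pt "-0.00045 0.0001 -0.00807 -0.0025 -0.0118 0" --pt "-0.00015 3e-05 -0.00808 -0.0025 -0.0118 0" --pt "0.00015 -3e-05 -0.00808 -0.0025 -0.0118 0" --pt "0.00045 -0.0001 -0.00807 -0.0025 -0.0118 0" --pt "0.00075 -0.00016 -0.00805 -0.0025 -0.0118 0" --pt "0.00105 -0.00022 -0.008 -0.0025 -0.0118 0" --pt "0.00135 -0.00029 -0.0088 -0.0025 -0.0118 0"

```text
clock: 26.15
tool_pos: [0.5285, -0.1412, 0.1886]
orientation: [-158.3, 0.2, -102.0]
force: [2.0, -19.1, 10.5]
opening: 0.0172
gripper_force: 30.0
```

Call:
play_rows --pt "0 0 0 0 0 0" --pt "0 0 0 0 0 0"

```text
clock: 26.35
tool_pos: [0.5285, -0.1415, 0.1888]
orientation: [-158.4, 0.2, -102.0]
force: [-1.4, -3.1, 7.3]
opening: 0.017
gripper_force: 30.0
```

Call:
play_rows --pt "0 0 0 0 0 0"

```text
clock: 26.45
tool_pos: [0.5285, -0.1415, 0.1888]
orientation: [-158.4, 0.2, -102.1]
force: [-0.5, -3.6, 7.8]
opening: 0.0171
gripper_force: 30.0
```

Call:
play_rows --pt "-0.00135 0.00029 0.008 0.0025 0.0118 0" --pt "-0.00105 0.00022 0.008 0.0025 0.0118 0" --pt "-0.00075 0.00016 0.00805 0.0025 0.0118 0" --pt "-0.00045 0.0001 0.00807 0.0025 0.0118 0" --pt "-0.00015 3e-05 0.00808 0.0025 0.0118 0" --pt "0.00015 -3e-05 0.00808 0.0025 0.0118 0" --pt "0.00045 -0.0001 0.00807 0.0025 0.0118 0" --pt "0.00075 -0.00016 0.00805 0.0025 0.0118 0" --pt "0.00105 -0.00022 0.008 0.0025 0.0118 0" --pt "0.00135 -0.00029 0.0088 0.0025 0.0118 0"

```text
clock: 27.45
tool_pos: [0.5287, -0.1415, 0.2527]
orientation: [179.8, 0.1, -102.1]
force: [4.7, -5.2, -8.0]
opening: 0.0173
gripper_force: 30.0
```

Call:
play_rows --pt "0 0 0 0 0 0" --pt "0 0 0 0 0 0"

```text
clock: 27.65
tool_pos: [0.5286, -0.1416, 0.2521]
orientation: [179.8, 0.0, -102.1]
force: [3.2, -1.3, -0.4]
opening: 0.0174
gripper_force: 30.0
```

The hold readings were 3.3, 2.7, 4.9 and 7.6 N, with peaks of 4.8, 4.9, 6.7 and 10.5 N. That matches free, free, 5, 9, so it stops here. Release and lift straight off.

Call:
play_rows --pt "0 0 0 0 0 0" --pt "0 0 0 0 0 0" --pt "0 0 0 0 0 0" --pt "0 0 0 0 0 0" --pt "0 0 0.01 0 0 0" --pt "0 0 0.03 0 0 0" --pt "0 0 0.05 0 0 0" --pt "0 0 0.05 0 0 0" --pt "0 -0.03 0.03 0 0 0" --pt "0 -0.05 0 0 0 0" --gripper 0

```text
clock: 28.65
tool_pos: [0.5298, -0.2055, 0.3939]
orientation: [-179.8, 0.0, -101.9]
force: [0.3, 0.7, -0.4]
opening: 0.0438
gripper_force: 0.0
```

Call:
play_rows --pt "-0.01 -0.05 0 0 0 0" --pt "-0.01 -0.05 0 0 0 0" --pt "-0.01 -0.05 0 0 0 0" --pt "-0.01 -0.05 0 0 0 0" --pt "0 -0.04 0 0 0 0" --pt "0 0 0 0 0 0" --pt "0 0 0 0 0 0"

```text
clock: 29.35
tool_pos: [0.496, -0.3983, 0.3881]
orientation: [179.7, 0.0, -102.2]
force: [0.0, 1.1, 0.0]
opening: 0.0437
gripper_force: 0.0
```

```bash
python3 - <<'E'
from h import *
lv(-102); print(get_obs()['force'])
p,d,W=cloud("top"); p2,d2,W2=cloud("scene")
cv2.imwrite('pics/c7.png',np.hstack([cv2.resize(p[150:330,290:430],(420,540)),cv2.resize(p2[130:320,260:390],(369,540))]))
w=W.reshape(-1,3); c=(.5558,-.0075); s=w[(np.hypot(w[:,0]-c[0],w[:,1]-c[1])<.03)&(w[:,2]>.05)&(w[:,2]<.1)]; print('plate',len(s),s.mean(0) if len(s) else 0)
k=(p.max(2)<70)&(W[...,2]>.15)&(W[...,2]<.3)&(np.hypot(W[...,0]-.53,W[...,1]+.1345)<.05); q=W[k]; print('bar',len(q),q.mean(0))
E
```

```text
29.35 [ 0.496  -0.3983  0.3881] [ 1.7965e+02  4.0000e-02 -1.0223e+02] j [-21.2  14.1   9.7   0.  -86.    9. ] turn [-0.0006 -0.0019  0.0013]
[0.03007236 1.0965265  0.01954904]
plate 59 [ 0.55375334 -0.00736658  0.06077865]
bar 265 [ 0.53010706 -0.13313296  0.25990928]
```

View pics/c7.png

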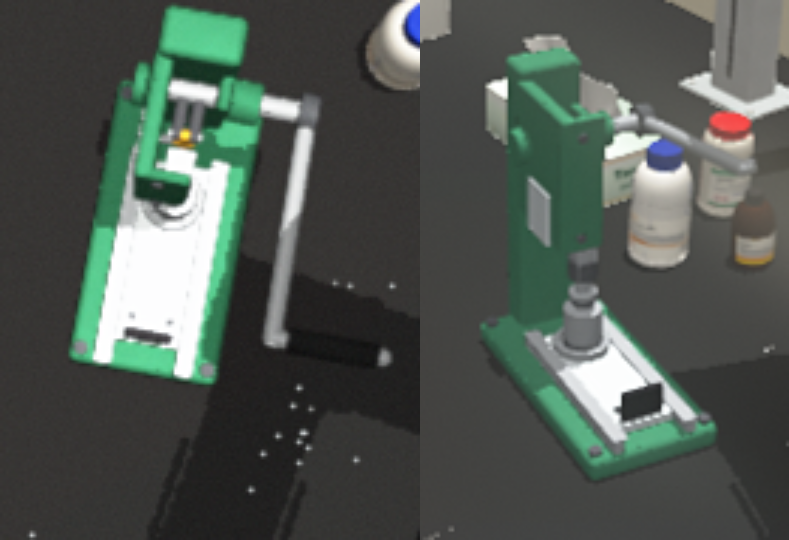

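The shuttle is home (plate moved 109 mm), the die is upright under the ram and the lever is raised. One last check of the ram's foot height, before and after, to confirm the tooth count.

```bash
python3 - <<'E'
from h import *
p2,d2,W2=cloud("scene"); a=np.load('scene0.npz')
C=np.linalg.inv(camera_model("scene")['world_to_cam'])
for n,P,W in(('start',a['p'],a['W']),('now',p2,W2)):
    print(n)
    r=W-[.668,-.0314,0]; k=(np.hypot(r[...,0],r[...,1])<.024)&(W[...,2]>.03)&(W[...,2]<.16)
    for z in np.arange(.03,.16,.005):
        s=k&(W[...,2]>=z)&(W[...,2]<z+.005)
        if s.sum()>3:
            v,u=np.nonzero(s); print(round(z,3),s.sum(),'u',u.min(),u.max(),'v',v.min(),v.max(),'grey',int(P[s].mean()))
E
```

```text
start
0.105 5 u 313 319 v 228 229 grey 99
0.11 25 u 313 322 v 224 229 grey 119
0.115 20 u 313 322 v 224 227 grey 132
0.12 9 u 315 320 v 223 225 grey 112
0.125 12 u 315 320 v 221 223 grey 105
0.135 6 u 314 321 v 219 220 grey 83
0.14 12 u 315 322 v 217 219 grey 66
0.15 9 u 317 324 v 215 217 grey 68
0.155 8 u 319 324 v 213 215 grey 68
now
0.03 4 u 308 320 v 250 257 grey 152
0.035 12 u 309 326 v 248 255 grey 142
0.04 41 u 308 326 v 246 253 grey 127
0.045 22 u 311 324 v 247 252 grey 108
0.05 23 u 311 324 v 246 250 grey 112
0.055 21 u 311 324 v 245 248 grey 113
0.06 23 u 311 324 v 243 246 grey 116
0.065 24 u 311 324 v 240 245 grey 116
0.07 29 u 311 323 v 236 244 grey 131
0.075 47 u 311 324 v 236 242 grey 148
0.08 8 u 314 321 v 237 239 grey 106
0.085 14 u 313 321 v 230 238 grey 89
0.09 25 u 313 322 v 231 237 grey 122
0.095 21 u 314 321 v 230 234 grey 128
0.1 7 u 315 319 v 230 231 grey 111
0.11 18 u 313 322 v 227 229 grey 70
0.115 17 u 313 322 v 225 228 grey 66
0.12 14 u 312 322 v 222 226 grey 67
0.125 25 u 312 322 v 220 224 grey 77
0.13 17 u 313 322 v 220 222 grey 106
0.135 14 u 314 322 v 218 220 grey 109
0.14 5 u 318 322 v 217 218 grey 105
0.145 4 u 317 322 v 216 218 grey 85
0.15 10 u 318 324 v 214 217 grey 72
0.155 10 u 319 324 v 212 215 grey 69
```

The ram foot started about 19–20 mm above the die, so the third stroke made contact and the fourth was the 9 N one. Handing in.

```bash
python3 -c "
from plant import *
print(close_job())"
```

```text
the job is handed in; nothing more can be done
None
```

The job is handed in: the die is upright in the nest, the shuttle is home, and I stopped after four strokes with the lever back up and released; the last down-stroke read about 7.6 N held, 10.5 N peak, which I took as the 9 N stroke.

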